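# Dial open a combination lock and present it by its shackle

## Robot

A 6-joint arm with a two-finger parallel gripper is mounted at the origin on a cart in front of the work surface, level with it; the furniture and walls round the work are solid. World frame = base frame: x ahead of the robot, y to its left, z up, the work surface at z = 0. Lengths are in mm, angles in rad, forces in N, time in s.
With the tool pointing down it reaches from about 425 to 925 mm from the base axis. Payload 12.5 kg.
Tool frame: the origin (TCP) lies midway between the tips of the shut fingers; the grasp point (between the pads) lies 19 mm behind it; z points along the fingers, y is the line along which they close (so a half turn about z gives the same grasp; the last joint's range is limited). The gripper opens to 85 mm and grips with 20 to 120 N. Pads are 22 mm wide; open, the fingers measure 114 mm over their backs; the gripper's body (76 mm by 85 mm) begins 54 mm behind the grasp point. The pads swing forward as they close: fully open they stand 13 mm farther back than shut.
Start: joints at [1.089, 0.491, 1.559, -0, 1.092, -0.106], TCP at [229.37, 581.407, 231.327] pointing down, gripper open.
Joint ranges: [-3.1, 3.1], [-0.84, 2.19], [0.05, 2.79], [-1.13, 4.28], [0.06, 2.93], [-2.69, 2.69]. Speed limits (rad/s): [2.22, 2.22, 2.79, 3.14, 3.14, 3.14].

## Interface

Orientations are given as a unit quaternion [w, x, y, z].
In Python, from cell import move_pose, line_to, movej, release, close_gripper, hold, inverse_kinematics, read_camera, calibration, IKError, close_job, boxes_of, regions_of, current_clock, current_qpos, current_dq, current_tau, current_tool_pos, current_eef_rot, current_contact_force, current_torque, current_finger_gap, current_gripper_force gives the robot as it stands. The module is installed in compiled form; this text tells all that it offers. Calls block until the motion is done:
- move_pose(position, orientation): joint-space move of the TCP to a pose.
- line_to(position, orientation=None, vel=150): straight line of the TCP; orientation=None keeps the orientation; vel is the mean speed in mm/s.
- movej(angles): joint-space move.
- release() and close_gripper(newtons=None): open the fingers fully, or close them until they stop; newtons is the grip in N (None keeps the last).
- hold(seconds).
- inverse_kinematics(position, orientation): joint angles nearest the present ones, or None.
- read_camera(name): name is "scene" or "top"; returns (picture, depth): 480x640x3 uint8, red, green, blue; 480x640 float32, mm along the optical axis (not along the pixel's ray), 0 where there is no reading.
- calibration(name): a dict with "fov_y" (degrees; the focal length in pixels is half the picture's height over the tangent of half this angle, whatever the lens; pixels are square), "cx", "cy" (the principal point, pixels), "extrinsics" (4x4, takes a point from world to camera coordinates). Camera axes: x right, y up, looking along -z (the intrinsics and any distortion apply to the point x, -y, -z); pixel columns grow to the right and rows downward; lengths in mm; the calibration is good to about 2 mm. A picture is of the moment at which its call begins. calibration takes no time and is no camera call.
A pose or a line that the arm cannot do raises IKError and nothing moves.
- close_job(): hands the job in; it is judged then, once.
Trained networks look in the newest picture that a camera, given by its name, has taken for a name from the list of things; names that differ only in an ending like _2 or _b are one class to them, and where a whole thing is asked for, a point or a joint stands for the part that bears it (a point fixed in the world has none). Each returns a list of dicts, best first, with "confidence" (0 to 1); they miss things now and then, are a little off and sometimes report something else, mostly with a low value. They report only what shows in the picture. A call takes as long as a camera call. They do not tell look-alikes from the thing itself.
- boxes_of(target, camera): "point" ([x, y, z] in mm, in world coordinates, good to about 4 mm: the middle of the surface that is visible of it).
- regions_of(target, camera): "mask" (480x640 bool, what is visible of it).
Readings, each from a call of its own:
- current_clock(): time.
- current_qpos(): joint angles.
- current_dq(): joint speeds.
- current_tau(): joint torques, N m.
- current_tool_pos(): TCP position.
- current_eef_rot(): TCP orientation.
- current_contact_force(): force on the tool from outside, world axes, zero at the start.
- current_torque(): the same for the moment, N m.
- current_finger_gap(): opening from 0.0 (shut) to 1.0 (fully open).
- current_gripper_force(): force on a finger pad.
Only numpy, scipy, OpenCV 4.12 (cv2) and the standard library are available. Lean on these libraries where they do the work, as an engineer would, in place of code of your own. Each camera call takes 0.05 s, during which the arm holds its last target. There are 200 camera calls.

## Task

Open the combination lock that stands in its wooden nest: turn its dial anticlockwise (seen from above), feeling for its clicks, until the pointer clicks in pointing straight at the shackle, then pull the shackle straight up all the way open before the lock leaves the nest. Then lift the lock out by the open shackle and present it: the program finishes while still holding the lock by the shackle's crossbar, upright and still, its underside at least 15 cm above the bench. Do not lift the lock while it is shut, and leave the things round it where they are.

Things in the scene. Friction and masses are not known exactly. Their poses are not given: they have to be found in the camera images.
- nest: Wooden nest fixed to the bench: an open tray 72 x 141 mm outside, 22 mm high, walls 6 mm, floor 6 mm thick, in which the lock stands. Origin: middle of its underside, on the bench; y along its length, z up.
- lock: The combination lock, loose: dark steel housing 56 (x) x 125 (y) x 45 (z) mm, 0.4 to 0.6 kg, in the nest with 2 mm play all round. Origin: middle of its underside, 6 mm above the bench in the nest; axes as the nest's. On its top stand the dial (axis at y = +40 mm) and the shackle (y = -25 mm); its centre of mass lies about under the shackle.
- dial (a joint): Dial angle, rad, growing anticlockwise from above, stops at -0.1 and 2.2. Clicks at 0, 0.524, 1.047, 1.571, 2.094 (0.05 to 0.15 N m over each; let go between two it springs to the nearer). At 0 the pointer points along the lock's -x, at 1.571 along -y, at the shackle and the long raised mark: only there (within 0.12) will the shackle open. Starts near one of the first three.
- dial_grip (a point): Middle of the dial's grip bar, on the dial's vertical axis, 61.5 mm above the lock's underside (67.5 mm above the bench). Black bar 34 mm long along the pointer direction, 12 mm wide, 20 mm high (10 mm up and down from here), on a disc 42 mm across and 6 mm thick. The point's -x axis is the pointer direction.
- pointer_tip (a point): Nose of the pointer: the pointed end of the grip bar, marked with a light line on its top, 22 mm from the dial's axis, at the bar's top.
- shackle (a joint): How far the shackle is pulled up out of the lock, m: 0 shut, 0.020 fully open (stop). It slides straight up, rubs with about 1.2 N and stays where left; it is blocked after 2 mm unless the dial stands at its opening click, and then pulling lifts the whole lock.
- shackle_bar (a point): Middle of the shackle's crossbar: a round steel bar 10 mm thick, straight for 28 mm along the lock's x axis. 95 mm above the lock's underside when shut (101 mm above the bench), so 50 mm above the housing. Its legs are 44 mm apart, 10 mm thick. It lies 65 mm from the dial's axis.
- cup: Bystander: small open copper cup, 64 mm across, 45 mm high, beside the nest. Origin under its middle.
- tin: Bystander: flat round wax tin, 62 mm across, 23 mm high, behind the nest. Origin under its middle.
- rivets: Bystander: open alloy tin of rivets, 64 mm across, 30 mm high, behind the nest. Origin under its middle.
- block: Bystander: maple forming block with a round cut-out, 64 x 78 x 30 mm, beside the nest. Origin under its middle.
There are look-alikes about, which are no part of the job. What is shaped like the lock but orange or purple is not meant.

How it is judged (in metres and radians):
On the way, in this order (a step that is already met when the one before it is completed fails the run):
1. the dial stands at its opening click (pointer at the shackle) with the shackle still shut and the lock in its nest (value of joint dial between 1.45 and 1.69 rad and value of joint shackle below 0.005 m and z of lock in the frame of nest below 0.012 m), for 0.2 s.
2. the shackle is pulled fully open while the lock is still in its nest (value of joint shackle above 0.017 m and z of lock in the frame of nest below 0.02 m).
At the end, for the whole second after the job is handed in: The gripper still holds the lock by the shackle's crossbar: shackle open (pulled out more than 16 mm), the lock's underside more than 12 cm above the bench, upright within 20 degrees, still, clear of the nest (value of joint shackle above 0.016 m and height (world z) of lock above 0.12 m and angle between lock's own z axis and vertical below 0.35 rad and contact force between the fingers and lock above 1 N and distance between the grasp point and shackle_bar below 0.035 m and contact force between lock and nest below 0.1 N and linear speed of lock below 0.05 m/s); the arm keeps its last pose, push and grip.
It fails at once if the lock is lifted while its shackle is still shut (z of lock in the frame of nest above 0.02 m and value of joint shackle below 0.01 m).
It fails at once if a thing beside the nest is moved by more than 3 cm (distance of any of cup, tin, rivets, block from where it was at the start of the episode above 0.03 m).
It also fails if it takes over 38 s, if anything falls off the work surface, if the arm or the gripper's body presses on something with over 40 N, if the wrist force passes 120 N, or if a joint passes its speed limit or range.

## Working session

There is one attempt and no reset: what is moved stays moved. The work goes in short steps, each a Python script; the robot and the scene stay as the last script left them, time stands still between calls to the robot, and variables do not carry over. Pictures are saved under pics/ and viewed, at most 10 in all, crops included, and the job is handed in when it is done.

```bash
mkdir -p pics; cat > h.py <<'E'
import numpy as np, cv2
from cell import *
def save(n,p): cv2.imwrite(f'pics/{n}.png',cv2.cvtColor(p,cv2.COLOR_RGB2BGR))
def world(cam,d,u,v):
    c=calibration(cam); f=240/np.tan(np.radians(c['fov_y'])/2)
    u=np.asarray(u,float);v=np.asarray(v,float)
    P=np.stack([(u-c['cx'])/f*d,-(v-c['cy'])/f*d,-d,np.ones_like(d)],-1)
    return (P@np.linalg.inv(c['extrinsics']).T)[...,:3]
def pix(cam,p):
    c=calibration(cam); f=240/np.tan(np.radians(c['fov_y'])/2)
    q=c['extrinsics']@np.append(p,1); return c['cx']+f*q[0]/-q[2], c['cy']-f*q[1]/-q[2]
E
python3 - <<'E'
from h import *
for cam in('top','scene'):
    p,d=read_camera(cam); save(cam+'1',p); np.save(cam+'_d',d); np.save(cam+'_p',p)
    c=calibration(cam); print(cam,c)
    for t in('lock','dial_grip','shackle_bar','nest','cup','tin','rivets','block'):
        for b in boxes_of(t,cam): print(t,np.round(b['point']),round(b['confidence'],2),np.round(pix(cam,b['point'])))
print(current_clock(),current_eef_rot())
E
```

```text
top {'fov_y': 55.221951282658935, 'cx': 319.18534715952245, 'cy': 242.02668717758712, 'extrinsics': array([[ 2.85695871e-02, -9.99336924e-01,  2.25719240e-02,
        -1.74346384e+01],
       [ 9.88165560e-01,  3.16403353e-02,  1.50092358e-01,
        -5.19221595e+02],
       [-1.50707019e-01,  1.80167212e-02,  9.88414282e-01,
        -1.19036863e+03],
       [ 0.00000000e+00,  0.00000000e+00,  0.00000000e+00,
         1.00000000e+00]])}
lock [ 498. -138.   48.] 0.95 [370. 251.]
lock [ 432. -309.   47.] 0.88 [434. 278.]
lock [ 323. -184.   48.] 0.78 [387. 318.]
lock [566. 120.  51.] 0.76 [274. 223.]
dial_grip [ 296. -212.   54.] 0.68 [398. 329.]
dial_grip [545. 155.  55.] 0.66 [261. 230.]
dial_grip [ 469. -117.   49.] 0.64 [362. 262.]
dial_grip [ 460. -343.   50.] 0.45 [447. 268.]
shackle_bar [ 427. -293.   95.] 0.45 [433. 278.]
shackle_bar [ 522. -156.   97.] 0.4 [380. 239.]
nest [545. 109.  23.] 0.81 [279. 232.]
cup [544. 265.   3.] 0.87 [222. 232.]
tin [641. 182.  21.] 0.79 [254. 197.]
rivets [688. 110.   9.] 0.83 [281. 183.]
block [668.   9.  29.] 0.65 [317. 189.]
scene {'fov_y':
[... 606 characters left out ...]
   6.] 0.66 [342. 202.]
dial_grip [ 453. -349.   50.] 0.78 [450. 343.]
dial_grip [ 467. -119.   50.] 0.77 [367. 287.]
dial_grip [ 284. -218.   52.] 0.74 [358. 368.]
dial_grip [541. 151.  61.] 0.71 [297. 215.]
shackle_bar [ 333. -174.   92.] 0.63 [355. 332.]
shackle_bar [ 415. -302.   96.] 0.57 [426. 335.]
shackle_bar [689. 112.   8.] 0.55 [342. 202.]
shackle_bar [ 514. -164.   86.] 0.5 [395. 275.]
nest [539.  92.  15.] 0.71 [315. 237.]
cup [546. 265.  25.] 0.91 [267. 204.]
tin [635. 185.  24.] 0.6 [309. 198.]
rivets [691. 113.   7.] 0.9 [342. 201.]
block [660.  11.  27.] 0.73 [366. 220.]
block [554. 112.  50.] 0.62 [312. 221.]
0.9 [1.04979201e-05 1.86813194e-01 9.82395455e-01 2.84044191e-05]
```

```bash
python3 - <<'E'
from h import *
p=np.load('top_p.npy'); q=np.load('scene_p.npy')
a=cv2.resize(p[190:270,230:330],(800,640)[:2],interpolation=cv2.INTER_CUBIC)[:600]
save('topcrop',a)
b=cv2.resize(q[180:380,250:510],(780,600),interpolation=cv2.INTER_CUBIC); save('scenecrop',b)
E
```

```text
(no output)
```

View pics/top1.png

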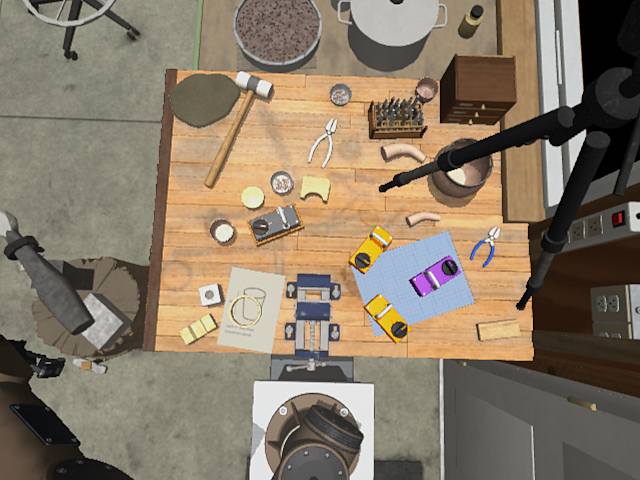

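View pics/topcrop.png

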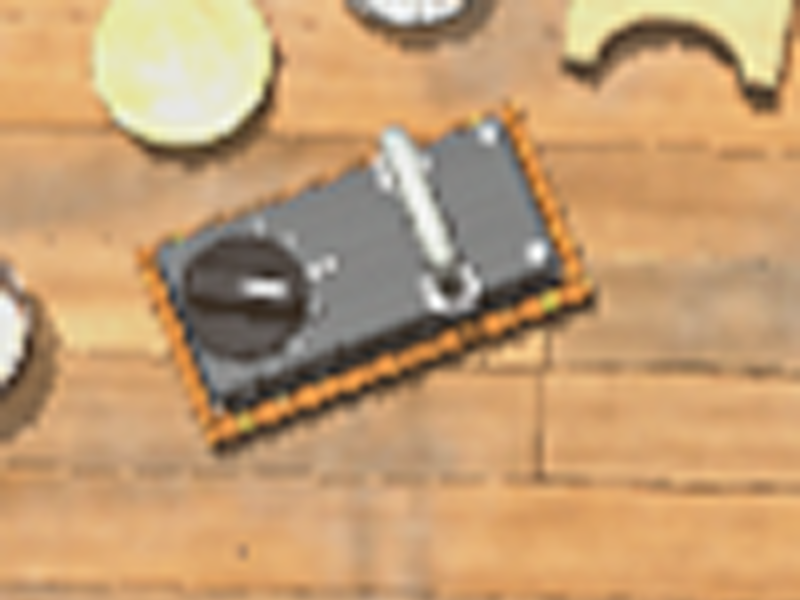

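View pics/scenecrop.png

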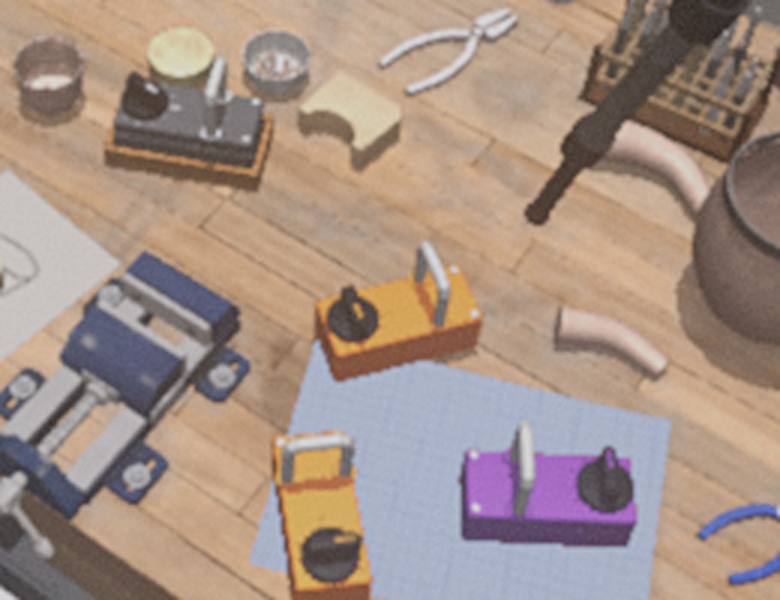

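The top view shows four look-alikes: dark steel lock in the wooden nest at (274,223), orange at (370,251) and (387,318), and purple at (434,278). I choose the dark one in the nest. Its pointer, at about (264,226), points almost right, roughly one click short of the shackle. The shackle spans (279,207) to (286,224). Next I fit its pose from depth.

```bash
python3 - <<'E'
from h import *
for cam in('top','scene'):
    d=np.load(cam+'_d.npy'); v,u=np.mgrid[:480,:640]; W=world(cam,d,u,v)
    near=(d>0)&(np.hypot(W[...,0]-555,W[...,1]-118)<95)
    t=near&(W[...,2]>46)&(W[...,2]<56); P=W[t]
    print(cam,'top n',len(P),'z',np.median(P[:,2]))
    r=cv2.minAreaRect(P[:,:2].astype(np.float32)); print(r)
    s=W[near&(W[...,2]>92)&(W[...,2]<112)]; print('bar',len(s),s.mean(0),np.percentile(s[:,2],[10,50,90]))
    c=s[:,:2]-s[:,:2].mean(0); print('bar dir',np.linalg.svd(c)[2][0])
    g=W[near&(W[...,2]>68)&(W[...,2]<82)&(W[...,1]>135)]; m=g.mean(0); print('grip',len(g),m,np.linalg.svd(g[:,:2]-m[:2])[2][0] if len(g)>2 else '')
    w=W[near&(W[...,2]>16)&(W[...,2]<27)]; print('nest',cv2.minAreaRect(w[:,:2].astype(np.float32)))
    b=W[(d>0)&(np.abs(W[...,0]-480)<30)&(np.abs(W[...,1]-60)<30)]; print('bench',np.median(b[:,2]))
    mk=regions_of('nest',cam)
E
```

```text
top top n 707 z 51.19646280442362
((566.740234375, 119.07373046875), (59.324249267578125, 124.4928207397461), 23.821699142456055)
bar 77 [576.39877242  95.78169011 103.48301157] [ 98.52637165 104.07523933 107.19967447]
bar dir [-0.9134862 -0.4068697]
grip 71 [551.12973963 154.76219306  76.74729299] [-0.11517096 -0.99334568]
nest ((588.6153564453125, 128.57742309570312), (118.28022766113281, 140.6237335205078), 23.465784072875977)
bench -0.18955352692682936
scene top n 583 z 50.859857393467564
((563.9013671875, 120.27719116210938), (61.804405212402344, 125.95978546142578), 23.568378448486328)
bar 66 [568.57480171  94.63682092 102.46152504] [ 96.58222011 103.6093912  106.6720179 ]
bar dir [-0.91380654 -0.40614975]
grip 69 [546.35836034 153.97807279  75.13218421] [-0.09487473 -0.99548922]
nest ((585.0926513671875, 130.29473876953125), (124.95086669921875, 141.21832275390625), 25.175966262817383)
bench -0.6842265258798079
```

```bash
cat >> h.py <<'E'
from scipy.spatial.transform import Rotation as R
def down(deg):
    "tool down, closing axis (tool y) at deg in the bench plane"
    b=np.radians(deg); z=np.array([0,0,-1.]); y=np.array([np.cos(b),np.sin(b),0]); x=np.cross(y,z)
    q=R.from_matrix(np.stack([x,y,z],1)).as_quat(); return [q[3],q[0],q[1],q[2]]
def rd(s=''): print(s,'t',round(current_clock(),2),'F',np.round(current_contact_force(),1),'M',np.round(current_torque(),3),'gap',round(current_finger_gap(),3),'tcp',np.round(current_tool_pos(),1))
YAW=23.7; C=np.array([565.,119.3]); ya=np.radians(YAW+90); Y=np.array([np.cos(ya),np.sin(ya)])
DIAL=C+40*Y; BAR=C-25*Y
E
python3 - <<'E'
from h import *
print(DIAL,BAR)
for n,p,a in(('dial',DIAL,-6),('dial',DIAL,24),('dial',DIAL,174),('dial',DIAL,204),('bar',BAR,113.7),('bar',BAR,293.7)):
    q=inverse_kinematics([*p,160],down(a)); print(n,a,None if q is None else np.round(q,2))
E
```

```text
[548.92208893 155.92650373] [575.04869442  96.40843517]
dial -6 [ 0.16  0.5   1.77 -0.    0.87  0.27]
dial 24 [ 0.16  0.5   1.77 -0.    0.87 -0.26]
dial 174 None
dial 204 None
bar 113.7 [ 0.05  0.51  1.74 -0.    0.89 -1.93]
bar 293.7 [ 0.05  0.51  1.74 -0.    0.89  1.21]
```

```bash
python3 - <<'E'
from h import *
a=-6
move_pose([*DIAL,130],down(a)); rd('above')
line_to([*DIAL,60],vel=100); rd('down')
close_gripper(25); rd('closed')
E
```

```text
above t 2.96 F [0.7 0.1 0.5] M [-0.024  0.002  0.01 ] gap 1.003 tcp [548.8 156.7 130.2]
down t 3.81 F [0.6 0.1 0.6] M [-0.019 -0.036 -0.002] gap 1.001 tcp [549.2 156.   60.4]
closed t 4.47 F [ 3.6 -0.4  1.9] M [-0.109 -0.494  0.029] gap 0.131 tcp [549.6 155.9  60.3]
```

```bash
python3 - <<'E'
from h import *
for a in range(-2,25,3):
    line_to([*DIAL,60],down(a)); rd(a)
line_to([*DIAL,60],down(24)); rd(24)
E
```

```text
-2 t 4.72 F [ 4.4 -0.3  2.5] M [ 0.042 -0.803 -0.049] gap 0.138 tcp [549.6 156.   60.3]
1 t 4.97 F [ 4.8 -0.5  3.7] M [ 0.071 -0.983 -0.106] gap 0.132 tcp [549.5 156.   60.3]
4 t 5.22 F [ 4.6 -0.8  1.6] M [ 0.065 -0.966 -0.071] gap 0.13 tcp [549.5 156.   60.3]
7 t 5.47 F [5.4 0.4 0.8] M [ 0.336 -0.962 -0.072] gap 0.131 tcp [549.6 156.   60.3]
10 t 5.72 F [4.4 2.  2.2] M [ 0.42  -0.939 -0.022] gap 0.129 tcp [549.6 156.1  60.3]
13 t 5.97 F [7.1 0.3 0.5] M [ 0.156 -1.096  0.018] gap 0.134 tcp [549.6 156.1  60.3]
16 t 6.22 F [5.5 1.3 2.5] M [ 0.172 -1.073  0.072] gap 0.132 tcp [549.6 156.1  60.3]
19 t 6.47 F [5.5 3.5 2.3] M [ 0.431 -0.959  0.275] gap 0.13 tcp [549.6 156.3  60.3]
22 t 6.72 F [5.6 1.4 2.6] M [ 0.138 -1.087  0.093] gap 0.131 tcp [549.7 156.1  60.3]
24 t 6.97 F [5.8 0.7 2.6] M [ 0.22  -1.09   0.059] gap 0.129 tcp [549.7 156.1  60.4]
```

```bash
python3 - <<'E'
from h import *
release(); rd('rel'); line_to([*DIAL,150],vel=200)
move_pose([500,-30,220],down(293.7)); rd('aside')
for cam in('top','scene'):
    p,d=read_camera(cam); np.save(cam+'_d2',d)
    a=p[190:250,240:310] if cam=='top' else p[190:250,275:345]
    save(cam+'2',cv2.resize(a,(700,600),interpolation=cv2.INTER_CUBIC))
    v,u=np.mgrid[:480,:640]; W=world(cam,d,u,v)
    near=(d>0)&(np.hypot(W[...,0]-555,W[...,1]-118)<95)
    r=cv2.minAreaRect(W[near&(W[...,2]>46)&(W[...,2]<56)][:,:2].astype(np.float32)); print(r)
    s=W[near&(W[...,2]>92)&(W[...,2]<112)]; print('bar',len(s),s.mean(0))
    g=W[near&(W[...,2]>68)&(W[...,2]<82)&(W[...,1]>135)]; m=g.mean(0); w=np.linalg.svd(g[:,:2]-m[:2])[2][0]; print('grip',len(g),m,w,np.degrees(np.arctan2(*w[::-1])))
E
```

```text
rel t 7.67 F [ 0.1  0.1 -0.8] M [ 0.029 -0.008 -0.   ] gap 1.003 tcp [548.9 155.9  60. ]
aside t 9.4 F [ 0.2 -0.3 -0.9] M [-0.007  0.036 -0.008] gap 0.997 tcp [500.  -29.7 219.2]
((566.4391479492188, 120.216064453125), (58.279693603515625, 124.8424301147461), 25.0440731048584)
bar 76 [576.46165766  97.4961892  103.36246902]
grip 70 [550.3858559  154.55924578  76.94497538] [ 0.40277316 -0.91529983] -66.24834285412952
((562.761962890625, 121.01602172851562), (61.01236343383789, 125.32695770263672), 26.94843864440918)
bar 33 [558.94919919  91.96145234 100.9814646 ]
grip 74 [545.55455459 155.87549331  74.96096802] [ 0.40328878 -0.91507276] -66.21606212758876
```

View pics/top2.png

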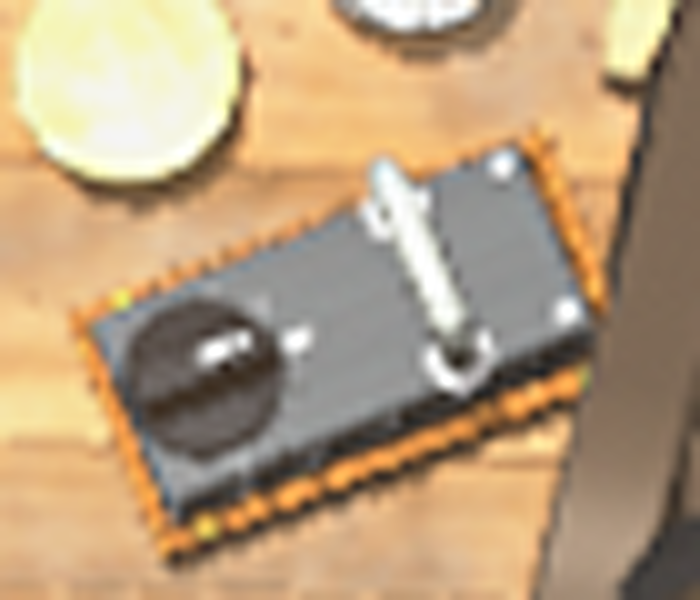

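The pointer line at crop (225,348) now points at the long mark (298,340) and the shackle, in line with the lock's long axis. So the dial is on its opening click. Next, the shackle.

```bash
python3 - <<'E'
from h import *
o=down(293.9); B=[575.2,96.9]
move_pose([*B,150],o); line_to([*B,83],vel=100); rd('down')
close_gripper(60); rd('closed')
for k in(4,8,12,16,19): line_to([*B,83+k],vel=40); rd(k)
E
```

```text
down t 11.01 F [0.5 0.4 0.3] M [ 0.013 -0.008 -0.   ] gap 1.004 tcp [575.5  96.7  83.6]
closed t 11.71 F [-0.7  0.3  3. ] M [-0.07   0.111  0.132] gap 0.093 tcp [575.2  96.9  83.2]
4 t 11.96 F [-0.7  0.2  0. ] M [-0.005  0.19   0.048] gap 0.093 tcp [575.   96.9  87.1]
8 t 12.21 F [-2.1 -0.  -0.1] M [-0.036  0.26   0.021] gap 0.088 tcp [575.1  96.9  91.2]
12 t 12.46 F [-2.3 -0.3  0.7] M [-0.052  0.28   0.061] gap 0.097 tcp [575.2  96.9  95.3]
16 t 12.71 F [-0.9  0.3  0.3] M [-0.024  0.247  0.033] gap 0.091 tcp [575.2  96.9  99.3]
19 t 12.96 F [-2.   0.2  0.4] M [0.093 0.337 0.045] gap 0.094 tcp [575.3  96.9 102.2]
```

```bash
python3 - <<'E'
from h import *
B=[575.2,96.9]
for z in(103.5,106,112): line_to([*B,z],vel=30); rd(z)
line_to([*B,290],vel=90); hold(0.5); rd('up')
p,d=read_camera('scene'); save('scene3',cv2.resize(p[60:300,200:520],(800,600)))
for b in boxes_of('lock','scene'): print(np.round(b['point']),round(b['confidence'],2))
E
```

```text
103.5 t 13.21 F [-1.4  0.4 -2.7] M [-0.092  0.077 -0.005] gap 0.091 tcp [575.2  96.9 103.3]
106 t 13.46 F [-0.8 -0.  -4.8] M [-0.056 -0.002 -0.046] gap 0.095 tcp [575.3  96.9 106. ]
112 t 13.81 F [ 0.  -0.3 -4.3] M [-0.002  0.017 -0.001] gap 0.09 tcp [575.3  96.9 112.3]
up t 16.43 F [-0.2  0.8 -4.5] M [-0.06   0.016  0.056] gap 0.091 tcp [575.2  96.9 290. ]
[ 430. -320.   42.] 0.92
[ 496. -144.   45.] 0.66
[550. 110. 238.] 0.57
[ 310. -196.   42.] 0.57
```

View pics/scene3.png

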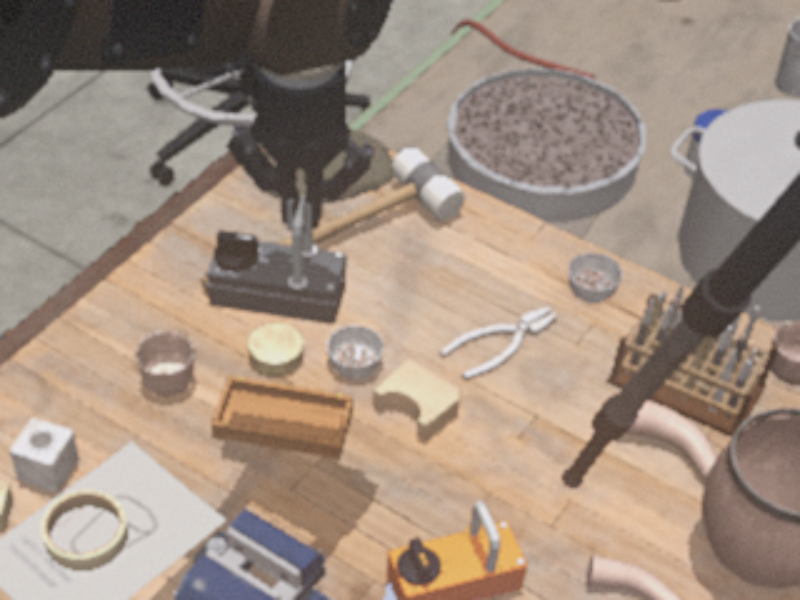

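The lock hangs upright in the gripper by its open shackle, at crop (278,280). The nest at (283,415) is empty, and the cup, tin, rivets and block are where they were. I'm handing it in.

```bash
python3 -c "
from h import *
rd('end'); print(close_job())"
```

```text
end t 16.53 F [ 0.5  0.3 -5.1] M [-0.024 -0.034 -0.007] gap 0.09 tcp [575.2  96.9 290. ]
the job is handed in; nothing more can be done
None
```

I turned the dial to its opening click, pulled the shackle open with the lock still in the nest, and handed the job in at about 16.5 s with the lock held upright by the crossbar, its underside about 19 cm above the bench; the hand-in call returned no verdict.

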